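Find the weighted candle stand

TASK

One of two look-alike turned candle stands has fallen over: stand it back upright on the bench and let go of it. Then weigh the pair by feel, lifting each clear of the bench in turn, first the one that had fallen and then (with the first back standing on the bench) the other. Finish with the program ending while the gripper holds the heavier one upright and still over the middle of the round cork pad, its foot about 10 cm above the pad, the lighter one standing upright and free on the bare bench, and the other things on the bench left where they are.

Things in the scene. Friction and masses are not known exactly. Their poses are not given: they have to be found in the camera images.
- stand_a_mid (a point): Centre of the FALLEN candle stand, half-way up on its axis, 65 mm from foot and top. Brown wood: square plinth 56 x 56 x 56 mm, round neck 30 mm in diameter and 74 mm long above it (a dark bead 52 mm wide, 10 mm high at the neck's root); 130 mm tall. z axis runs foot to top, level at the start; upright on the bench this point is 65 mm up.
- stand_b_mid (a point): Centre of the STANDING candle stand, half-way up, 65 mm above the foot; same looks and size as the fallen one. z axis foot to top, x and y square to the plinth's sides. Each stand weighs 0.23 to 0.52 kg, hidden; the two differ by at least 0.12 kg, and which is heavier changes from run to run.
- stand_a_foot (a point): Centre of the underside of the fallen stand's plinth, same axes; 65 mm from its centre point.
- stand_b_foot (a point): Centre of the underside of the standing stand's plinth, same axes; 65 mm below its centre point.
- pad_top (a point): Centre of the top face of the round cork hand-over pad with a green middle, 100 mm in diameter and 5 mm thick, fixed on the bench; z up.
- stand_a: The fallen stand; origin at the centre of its plinth cube, 28 mm from the foot, z axis from foot to top. At the start it lies on one flat side of the plinth, its axis 28 mm above the bench, the neck in the air, its top pointing to the robot's left (+y), or up to 40 degrees from that towards +x, or up to 10 degrees towards -x.
- stand_b: The standing stand; origin at the centre of its plinth cube, 28 mm above the foot, z axis from foot to top.
- glue: Bystander, to be left alone: white glue bottle with yellow label and orange cap, 52 dia x 150 high (mm); origin at the middle of its underside.
- bowl: Bystander, to be left alone: small turned pale wooden bowl, 120 dia x 55 high (mm); origin at the middle of its underside.
- mallet: Bystander, to be left alone: hammer lying flat, 260 long (mm); origin at the middle of its underside.
- tape: Bystander, to be left alone: roll of blue tape lying flat, 90 dia x 24 high (mm); origin at the middle of its underside.
- wax: Bystander, to be left alone: amber glass jar with brass lid, 68 dia x 60 high (mm); origin at the middle of its underside.
- offcut: Bystander, to be left alone: dark wood offcut, 110 x 40 x 30 (mm); origin at the middle of its underside.
There are look-alikes about, which are no part of the job. What is shaped like the stand_a but pink, red or turquoise is not meant.

How it is judged (in metres and radians):
On the way, in this order (a step that is already met when the one before it is completed fails the run):
1. the fallen stand is upright on the bench and let go (angle between stand_a_mid's own z axis and vertical below 0.12 rad and height (world z) of stand_a_foot below 0.008 m and contact force between stand_a and the fingers below 0.1 N and contact force between stand_a and table above 1.5 N and linear speed of stand_a below 0.03 m/s), for 0.2 s.
2. the stand that had fallen is lifted clear of the bench in the gripper (foot more than 25 mm up), the other standing (height (world z) of stand_a_foot above 0.025 m and contact force between stand_a and the fingers above 1 N and contact force between stand_a and table below 0.05 N and angle between stand_a_mid's own z axis and vertical below 0.6 rad and angle between stand_b_mid's own z axis and vertical below 0.12 rad and height (world z) of stand_b_foot below 0.008 m), for 0.2 s.
3. the other stand is lifted clear of the bench in the gripper (foot more than 25 mm up), the first standing free on the bench (all of step 1 and height (world z) of stand_b_foot above 0.025 m and contact force between stand_b and the fingers above 1 N and contact force between stand_b and table below 0.05 N and angle between stand_b_mid's own z axis and vertical below 0.6 rad), for 0.2 s.
At the end, for the whole second after the job is handed in: The heavier stand is held still in the fingers alone, upright within 0.2 rad, its axis within 40 mm of the pad's centre and its foot 50 to 170 mm above the pad; the lighter stands upright (within 0.12 rad), untouched and at rest on the bench top (((angle between stand_b_mid's own z axis and vertical below 0.12 rad and height (world z) of stand_b_foot below 0.008 m and contact force between stand_b and the fingers below 0.1 N and contact force between stand_b and table between 1.5 and 3.6 N and linear speed of each of stand_b, stand_a below 0.03 m/s and horizontal distance between stand_a_mid and pad_top below 0.04 m and z of stand_a_foot in the frame of pad_top between 0.05 and 0.17 m and angle between stand_a_mid's own z axis and vertical below 0.2 rad and contact force between stand_a and the fingers above 1 N and contact force between stand_a and table below 0.05 N and contact force between stand_a and stand_b below 0.05 N) or (angle between stand_a_mid's own z axis and vertical below 0.12 rad and height (world z) of stand_a_foot below 0.008 m and contact force between stand_a and the fingers below 0.1 N and contact force between stand_a and table between 1.5 and 3.6 N and linear speed of each of stand_a, stand_b below 0.03 m/s and horizontal distance between stand_b_mid and pad_top below 0.04 m and z of stand_b_foot in the frame of pad_top between 0.05 and 0.17 m and angle between stand_b_mid's own z axis and vertical below 0.2 rad and contact force between stand_b and the fingers above 1 N and contact force between stand_b and table below 0.05 N and contact force between stand_b and stand_a below 0.05 N))); the arm keeps its last pose, push and grip.
It fails at once if the standing stand is knocked over (angle between stand_b_mid's own z axis and vertical above 0.9 rad).
It fails at once if a bystander is moved more than 30 mm (distance of any of glue, bowl, mallet, tape, wax, offcut from where it was at the start of the episode above 0.03 m).
It also fails if it takes over 72 s, if anything falls off the work surface, if the arm or the gripper's body presses on something with over 40 N, if the wrist force passes 120 N, or if a joint passes its speed limit or range.

ROBOT

A 6-joint arm with a two-finger parallel gripper is mounted at the origin on the work surface. World frame = base frame: x ahead of the robot, y to its left, z up, the work surface at z = 0. Lengths are in m, angles in degrees, forces in N, time in s.
With the tool pointing down it reaches from about 0.25 to 0.725 m from the base axis. Payload 9.7 kg.
Tool frame: the origin (TCP) lies midway between the tips of the shut fingers; the grasp point (between the pads) lies 19 mm behind it; z points along the fingers, y is the line along which they close (so a half turn about z gives the same grasp; the last joint's range is limited). The gripper opens to 85 mm and grips with 20 to 120 N. Pads are 22 mm wide; open, the fingers measure 114 mm over their backs; the gripper's body (76 mm by 85 mm) begins 54 mm behind the grasp point. The pads swing forward as they close: fully open they stand 13 mm farther back than shut.
Start: joints at [67.151, 4.979, 10.078, 95.1, 0, 90], TCP at [0.214, 0.507, 0.231] pointing down, gripper open.
Joint ranges: [-179.16, 179.16], [-48.56, 103.87], [-65.8, 70.77], [-126.05, 130.52], [-82.76, 87.17], [-180, 180]. Speed limits (degrees/s): [127.2, 127.2, 147.25, 180, 180, 180].

INTERFACE

Orientations are given as [roll, pitch, yaw] about the fixed x, y, z axes, in that order (R = Rz(yaw) Ry(pitch) Rx(roll)).
In Python, from workcell import bot gives the robot as it stands. The module is installed in compiled form; this text tells all that it offers.
- The arm moves only by the tool send_rows, never from a script. Its argument "moves" is one flat list of numbers, 7 for each row, row after row: the shift along the world's x, y, z normalised to -1 to 1, where 1 is 0.025 m, then the turn, a rotation vector about the world's x, y, z normalised to -1 to 1, where 1 is 0.15 rad, then the closure, from -1 (fully open) to 1 (shut), so that 0 is half open. A call has 1 to 8 rows; each row shifts and turns the commanded pose from where the row before left it; what a row does not reach is not made up. A row lasts 1/8 s, in which the tool goes at most 62.5 mm and 10.7 degrees, less where a joint would pass 70% of its speed; a pose out of reach is approached as far as the arm can. A call with a number of a shift or a turn outside -1 to 1 is refused whole. A call with a gripper value outside its range is refused whole. The fingers move at their own pace and stop on an object; "squeeze" is the grip in N (left out, the last holds). Time passes only in rows, so rows that do not move let the fingers close. It gives the time, the measured TCP pose, the force, the opening and the grip force at its end, in the units of the state.
- bot.get_obs(): the state, without advancing time (a new reading comes with each control period).
- bot.camera(name): name is "scene" or "top" or "wrist"; returns a dict with "color" (384x512x3 uint8, red, green, blue), "camera_matrix" (3x3 intrinsics, pixels), "D" ([k1, k2, p1, p2, k3] as OpenCV has them; the pictures are not rectified), "R" (3x3) and "t" (3): a world point X has camera coordinates R X + t. Camera axes: x right, y down, z forward; pixel columns grow to the right and rows downward; lengths in m; the calibration is good to about 2 mm. A picture is of the moment at which its call begins. There is no depth.
- bot.job_done(): hands the job in; it is judged then, once.
Trained networks look in the newest picture that a camera, given by its name, has taken for a name from the list of things; names that differ only in an ending like _2 or _b are one class to them, and where a whole thing is asked for, a point or a joint stands for the part that bears it (a point fixed in the world has none). Each returns a list of dicts, best first, with "p" (0 to 1); they miss things now and then, are a little off and sometimes report something else, mostly with a low value. They report only what shows in the picture. A call takes as long as a camera call. They do not tell look-alikes from the thing itself.
- bot.boxes_of(camera, query): "extent" ([left, top, right, bottom] in pixels, round what is visible of it).
- bot.trace(camera, query): "region" (384x512 bool, what is visible of it) and "extent" ([left, top, right, bottom] in pixels, round what is visible of it).
- bot.landmark_of(camera, query): "pixel" ([column, row] in pixels: a listed point, or the origin of a listed thing).
The state is a dict: "time": time; "q": joint angles; "qd": joint speeds; "joint_efforts": joint torques, N m; "ee_pos": TCP position; "tcp_rot": TCP orientation; "wrist_force": force on the tool from outside, world axes, zero at the start; "torque": the same for the moment, N m; "opening": finger opening in m; "grasp_force": force on a finger pad.
Only numpy, scipy, OpenCV 4.12 (cv2) and the standard library are available. Lean on these libraries where they do the work, as an engineer would, in place of code of your own. Each camera call takes 0.05 s, during which the arm holds its last target. There are 200 camera calls.

## Working session

There is one attempt and no reset: what is moved stays moved. The work goes in short steps, Python scripts to look and compute and a tool call to move; the robot and the scene stay as the last step left them, time stands still between calls to the robot, and variables do not carry over. Pictures are saved under pics/ and viewed, at most 10 in all, crops included, and the job is handed in when it is done.

Besides the shell and the picture viewer there is one more tool, called after ">>>" as name(argument=value, ...) on one line, values as JSON. send_rows: Moves the arm, as the interface text tells. Its arguments: {"type":"object","properties":{"moves":{"type":"array"},"squeeze":{"type":"number"}},"required":["moves"]}

```bash
mkdir -p pics; python3 - <<'E'
from workcell import bot
import cv2,numpy as np
o=bot.get_obs();print({k:np.round(v,3).tolist() for k,v in o.items()})
ims=[]
for c in("scene","top"):
    d=bot.camera(c);cv2.imwrite(f"pics/{c}0.png",d["color"][...,::-1])
    print(c,np.round(d["R"],3).tolist(),np.round(d["t"],3),np.round(d["camera_matrix"],1).tolist(),d["D"])
    for q in("stand_a","stand_a_mid","stand_a_foot","stand_b_foot","pad_top","glue","bowl","mallet","tape","wax","offcut"):
        for r in bot.landmark_of(c,q)[:4]:
            if r["p"]<.2: continue
            K=np.array(d["camera_matrix"]);z={"stand_a":.028,"stand_a_mid":.028,"stand_a_foot":.028,"pad_top":.005}.get(q,0)
            u=cv2.undistortPoints(np.array([[r["pixel"]]],float),K,np.array(d["D"]))[0,0]
            R=np.array(d["R"]);C=-R.T@d["t"];v=R.T@[u[0],u[1],1];X=C+v*(z-C[2])/v[2]
            print(c,q,round(r["p"],2),np.round(r["pixel"]),np.round(X,3))
E
```

```text
{'time': 0.0, 'q': [67.152, 5.01, 10.034, 95.099, 0.0, 89.999], 'qd': [-0.014, 0.042, 0.025, -0.061, -0.08, 0.025], 'joint_efforts': [0.001, -52.039, 46.48, 0.016, -0.0, -0.0], 'ee_pos': [0.213, 0.507, 0.231], 'tcp_rot': [-179.926, -0.0, 157.153], 'wrist_force': [-0.193, 1.096, -0.163], 'torque': [0.026, 0.016, -0.012], 'grasp_force': 0.0, 'opening': 0.085}
scene [[-0.277, 0.961, -0.011], [0.788, 0.22, -0.575], [-0.55, -0.167, -0.818]] [ 0.158 -0.397  1.831] [[427.4, 0.0, 255.4], [0.0, 427.4, 192.1], [0.0, 0.0, 1.0]] [-0.09159463  0.          0.          0.          0.        ]
scene stand_a 0.92 [177. 222.] [ 0.72  -0.236  0.028]
scene stand_a 0.89 [206. 172.] [ 0.49  -0.212  0.028]
scene stand_a 0.89 [302. 188.] [0.467 0.145 0.028]
scene stand_a 0.87 [215. 144.] [ 0.352 -0.224  0.028]
scene stand_a_mid 0.93 [260. 166.] [ 0.41  -0.028  0.028]
scene stand_a_mid 0.92 [189. 227.] [ 0.728 -0.187  0.028]
scene stand_a_mid 0.83 [211. 185.] [ 0.542 -0.175  0.028]
scene stand_a_mid 0.71 [224. 149.] [ 0.367 -0.184  0.028]
scene stand_a_foot 0.86 [276. 173.] [0.425 0.038 0.028]
scene stand_a_
[... 1434 characters left out ...]
tand_a_foot 0.85 [324. 221.] [ 0.499 -0.221  0.028]
top stand_a_foot 0.71 [336. 157.] [ 0.711 -0.271  0.028]
top stand_a_foot 0.69 [240. 248.] [0.417 0.054 0.028]
top stand_b_foot 0.75 [218. 225.] [0.492 0.128 0.   ]
top stand_b_foot 0.52 [211. 224.] [0.496 0.151 0.   ]
top pad_top 0.9 [257. 187.] [ 0.617 -0.005  0.005]
top glue 0.88 [164. 150.] [0.749 0.307 0.   ]
top glue 0.33 [309. 208.] [ 0.545 -0.179  0.   ]
top bowl 0.6 [131. 237.] [0.458 0.416 0.   ]
top mallet 0.56 [358. 159.] [ 0.708 -0.351  0.   ]
top tape 0.64 [384. 243.] [ 0.423 -0.426  0.   ]
top tape 0.29 [129. 234.] [0.469 0.424 0.   ]
top wax 0.81 [254. 149.] [0.749 0.    0.   ]
top offcut 0.57 [129. 200.] [0.581 0.424 0.   ]
```

View pics/scene0.png

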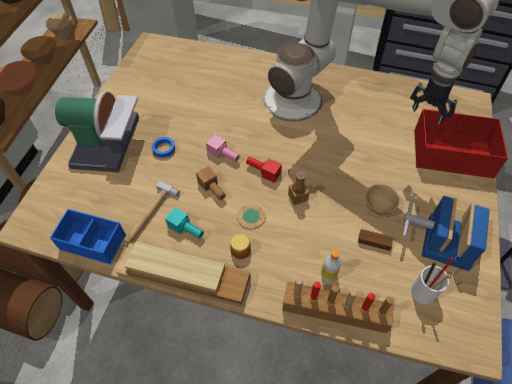

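View pics/top0.png

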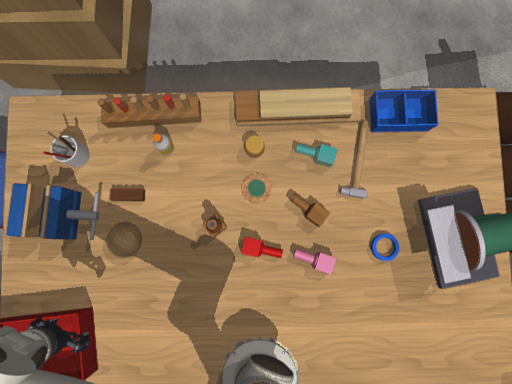

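The fallen brown stand A is at scene (210,182) and top (310,207), with its top pointing up-left in the top view. Brown B stands at scene (299,188) and top (213,225). The pad is at scene (251,216) and top (257,187). I'll fit the silhouettes to refine the poses.

```bash
cat >h.py <<'E'
from workcell import bot
import cv2,numpy as np
from scipy.optimize import minimize
from scipy.spatial.transform import Rotation as Ro
def proj(d,X):
    return cv2.projectPoints(np.asarray(X,float),cv2.Rodrigues(np.array(d["R"],float))[0],np.array(d["t"],float),np.array(d["camera_matrix"]),np.array(d["D"]))[0][:,0]
h=.028
box=np.array([[x,y,z] for x in(-h,h) for y in(-h,h) for z in(0,.056)])
a=np.linspace(0,2*np.pi,24,endpoint=False)
def cyl(r,z0,z1): return np.array([[r*np.cos(t),r*np.sin(t),z] for t in a for z in(z0,z1)])
parts=[box,cyl(.026,.056,.066),cyl(.015,.056,.13)]
def sil(d,R,p,s=4):
    m=np.zeros((384*s,512*s),np.uint8)
    for P in parts:
        q=proj(d,P@R.T+p); cv2.fillConvexPoly(m,cv2.convexHull(np.round((q+.5)*s).astype(np.int32)),1)
    return cv2.resize(m.astype(np.float32),(512,384),interpolation=cv2.INTER_AREA)
def pose(kind,v):
    if kind=="up": return Ro.from_euler("z",v[2]).as_matrix(),np.array([v[0],v[1],0])
    zc=np.array([np.cos(v[2]),np.sin(v[2]),0]);xc=np.array([0,0,1.]);
    return np.c_[xc,np.cross(zc,xc),zc],np.array([v[0],v[1],.028])   # foot pos
def mask(cam,near):
    d=bot.camera(cam);best=None
    for r in bot.trace(cam,"stand_a"):
        e=r["extent"];c=np.array([(e[0]+e[2])/2,(e[1]+e[3])/2]);D=np.hypot(*(c-near))
        if D<25 and (best is None or D<best[0]): best=(D,r["region"],e,r["p"])
    return d,best
def fit(kind,v0,obs):
    def f(v):
        R,p=pose(kind,v);s=0
        for d,m in obs:
            S=sil(d,R,p);s+=1-np.minimum(S,m).sum()/np.maximum(S,m).sum()
        return s
    b=None
    for dy in (-.3,0,.3):
        sx=np.array([v0+np.array(k) for k in([0,0,dy],[.015,0,dy],[0,.015,dy],[0,0,dy+.2])])
        r=minimize(f,v0,method="Nelder-Mead",options=dict(initial_simplex=sx,maxfev=150,xatol=2e-4,fatol=1e-4))
        if b is None or r.fun<b.fun:b=r
    return b
E
python3 - <<'E'
from h import *
for k,v0,n in(("lie",[.496,-.23,.88],{"scene":(210,182),"top":(310,207)}),("up",[.49,.14,.2],{"scene":(299,188),"top":(213,225)})):
    obs=[]
    for c in n:
        d,b=mask(c,n[c]);print(c,b and (b[0],b[2],b[3]))
        if b: obs.append((d,b[1].astype(np.float32)))
    r=fit(k,np.array(v0),obs);print(k,np.round(r.x,4),np.degrees(r.x[2]),r.fun)
    for o in obs:
        r=fit(k,np.array(v0),[o]);print("  single",np.round(r.x,4),np.degrees(r.x[2]),r.fun)
E
```

```text
scene (np.float64(0.7106335201775964), [193.2, 163.2, 225.9, 199.7], 0.72)
top (np.float64(0.5830951894845359), [290.7, 189.3, 328.7, 225.7], 0.65)
lie [ 0.5034 -0.2225  0.9226] 52.86004309140465 0.2122766375541687
  single [ 0.501  -0.2243  0.9302] 53.29638535887156 0.08266401290893555
  single [ 0.5037 -0.2206  0.9063] 51.9292683334448 0.08727812767028809
scene (np.float64(1.758550539506898), [289.2, 172.6, 307.9, 206.8], 0.91)
top (np.float64(2.745906043549185), [203.3, 212.6, 228.1, 238.4], 0.87)
up [0.4938 0.1352 0.6575] 37.67177141863322 0.21848320960998535
  single [0.4894 0.1341 0.5073] 29.068228618647804 0.11482203006744385
  single [0.4946 0.1351 0.6692] 38.34382681143417 0.0738418698310852
```

>>> send_rows(moves=[0.68,-0.96,0,0,0,-0.935,-1,0.68,-0.96,0,0,0,-0.935,-1,0.68,-0.96,0,0,0,-0.935,-1,0.68,-0.96,0,0,0,-0.935,-1,0.68,-0.96,0,0,0,-0.935,-1,0.68,-0.96,0,0,0,-0.935,-1,0.68,-0.96,0,0,0,-0.935,-1,0.68,-0.96,0,0,0,-0.935,-1])

```text
time: 2.6
ee_pos: [0.35, 0.314, 0.2314]
tcp_rot: [180.0, -0.0, 92.6]
wrist_force: [-0.3, -0.1, -0.3]
opening: 0.0857
grasp_force: 0.0
```

>>> send_rows(moves=[0.68,-0.96,0,0,0,-0.935,-1,0.68,-0.96,0,0,0,-0.935,-1,0.68,-0.96,0,0,0,-0.935,-1,0.68,-0.96,0,0,0,-0.935,-1,0.68,-0.96,0,0,0,-0.935,-1,0.68,-0.96,0,0,0,0,-1,0.68,-0.96,0,0,0,0,-1,0.68,-0.96,0,0,0,0,-1])

```text
time: 3.6
ee_pos: [0.4861, 0.122, 0.2314]
tcp_rot: [180.0, -0.0, 52.7]
wrist_force: [-0.4, -0.2, 0.2]
opening: 0.0854
grasp_force: 0.0
```

>>> send_rows(moves=[0.68,-0.96,0,0,0,0,-1,0.68,-0.96,0,0,0,0,-1,0.68,-0.96,0,-0.835,0.636,0,-1,0.68,-0.96,0,-0.835,0.636,0,-1,0.68,-0.96,-0.5,-0.835,0.636,0,-1,0.68,-0.96,-0.5,-0.835,0.636,0,-1,0.68,-0.96,-0.5,-0.835,0.636,0,-1,0.68,-0.96,-0.5,0,0,0,-1])

```text
time: 4.6
ee_pos: [0.6224, -0.0684, 0.174]
tcp_rot: [-179.4, 45.6, 53.3]
wrist_force: [1.0, -0.2, 0.1]
opening: 0.0853
grasp_force: 0.0
```

```bash
cat >st.py <<'E'
from h import *
o=bot.get_obs();print({k:np.round(o[k],3).tolist() for k in("time","q","ee_pos","tcp_rot","wrist_force","opening","grasp_force")})
R=Ro.from_euler("xyz",o["tcp_rot"],degrees=True).as_matrix();print("toolz",R[:,2].round(3),"tooly",R[:,1].round(3))
E
python3 st.py; python3 - <<'E'
from h import *
d=bot.camera("wrist");cv2.imwrite("pics/w1.png",d["color"][...,::-1])
R,p=pose("lie",[.5034,-.2225,.92])
print(proj(d,[p,p+R[:,2]*.066,p+R[:,2]*.13]).round())
b=bot.trace("wrist","stand_a");print([(r["extent"],r["p"]) for r in b])
E
```

```text
{'time': 4.6, 'q': [7.101, 49.613, 52.065, 128.171, -30.535, 144.158], 'ee_pos': [0.622, -0.068, 0.174], 'tcp_rot': [-179.387, 45.627, 53.253], 'wrist_force': [1.004, -0.246, 0.099], 'opening': 0.085, 'grasp_force': 0.0}
toolz [-0.436 -0.566 -0.699] tooly [ 0.797 -0.604 -0.007]
[[257. 180.]
 [257. 154.]
 [257. 119.]]
[([1.3, 63.1, 134.9, 174.8], 0.96), ([230.2, 111.1, 280.3, 200.1], 0.92), ([389.0, 36.2, 466.6, 170.6], 0.58), ([145.6, 170.8, 216.9, 228.1], 0.57)]
```

View pics/w1.png

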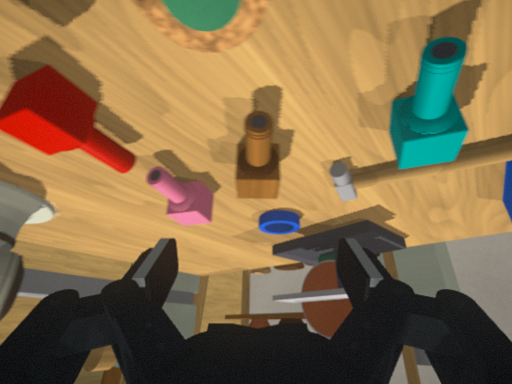

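The wrist view shows brown A centred at (257,155). The predicted axis runs along column 257 from row 180 (foot) to row 119 (top), so the fit agrees with the picture. Joint 4 is close to its limit, so I'll reduce the tilt to 30°.

>>> send_rows(moves=[-0.4,-0.5,-0.9,0.69,-0.527,0,-1,-0.4,-0.5,-0.9,0.69,-0.527,0,-1,-0.4,-0.5,-0.9,0,0,0,-1,-0.4,-0.5,-0.9,0,0,0,-1])

```text
time: 5.2
ee_pos: [0.5815, -0.1188, 0.0937]
tcp_rot: [179.8, 30.4, 52.6]
wrist_force: [-0.6, -1.0, -0.5]
opening: 0.0856
grasp_force: 0.0
```

```bash
python3 st.py
```

```text
{'time': 5.2, 'q': [-0.316, 28.336, 18.374, 99.435, -23.931, 131.23], 'ee_pos': [0.582, -0.119, 0.094], 'tcp_rot': [179.84, 30.439, 52.558], 'wrist_force': [-0.643, -0.982, -0.547], 'opening': 0.086, 'grasp_force': 0.0}
toolz [-0.306 -0.404 -0.862] tooly [ 0.795 -0.607  0.002]
```

>>> send_rows(moves=[-0.23,-0.31,-0.77,0,0,0,-1,-0.23,-0.31,-0.77,0,0,0,-1,-0.23,-0.31,-0.77,0,0,0,-1,-0.23,-0.31,-0.77,0,0,0,-1,0,0,0,0,0,0,-1])

```text
time: 5.82
ee_pos: [0.5582, -0.1495, 0.0154]
tcp_rot: [-179.9, 30.6, 52.7]
wrist_force: [0.3, -0.6, -0.3]
opening: 0.0856
grasp_force: 0.0
```

>>> send_rows(moves=[0,0,0,0,0,0,0.2,0,0,0,0,0,0,0.5,0,0,0,0,0,0,1,0,0,0,0,0,0,1,0,0,0,0,0,0,1,0,0,0,0,0,0,1], squeeze=60)

```text
time: 6.58
ee_pos: [0.5596, -0.1493, 0.016]
tcp_rot: [179.9, 30.5, 52.7]
wrist_force: [2.7, 3.7, 6.3]
opening: 0.0285
grasp_force: 58.8
```

```bash
python3 st.py
```

```text
{'time': 6.575, 'q': [-3.007, 27.112, 8.032, 89.27, -24.837, 128.394], 'ee_pos': [0.56, -0.149, 0.016], 'tcp_rot': [179.942, 30.53, 52.657], 'wrist_force': [2.673, 3.746, 6.261], 'opening': 0.029, 'grasp_force': 58.793}
toolz [-0.307 -0.404 -0.861] tooly [ 0.795 -0.606  0.001]
```

>>> send_rows(moves=[0,0,0.9,0,0,0,1,0,0,1,0,0,0,1,0,0,1,0,0,0,1,0,0,1,0,0,0,1,0,0,0.5,0.8325,-0.634,0,1,0,0,0,0.8325,-0.634,0,1,0,0,0,0.8325,-0.634,0,1,0,0,0,0.8325,-0.634,0,1])

```text
time: 7.58
ee_pos: [0.5591, -0.1495, 0.1255]
tcp_rot: [180.0, -5.7, 52.7]
wrist_force: [0.3, -0.4, -4.1]
opening: 0.0283
grasp_force: 59.8
```

>>> send_rows(moves=[0,0,0,0.8325,-0.634,0,1,0,0,0,0.8325,-0.634,0,1,0,0,0,0.8325,-0.634,0,1,0,0,0,0.8325,-0.634,0,1,0,0,0,0.8325,-0.634,0,1,0,0,0,0.8325,-0.634,0,1,0,0,0,0,0,0,1,0,0,0,0,0,0,1])

```text
time: 8.57
ee_pos: [0.5593, -0.1497, 0.1254]
tcp_rot: [-179.9, -59.2, 52.6]
wrist_force: [0.2, 0.3, -2.8]
opening: 0.0283
grasp_force: 59.8
```

```bash
python3 st.py; python3 - <<'E'
from h import *
ims=[]
for c in ("scene","top"):
    d=bot.camera(c);o=bot.get_obs();u,v=proj(d,[o["ee_pos"]])[0].astype(int);im=d["color"][max(v-60,0):v+60,max(u-75,0):u+75,::-1];ims.append(cv2.resize(im,(400,320)))
cv2.imwrite("pics/a2.png",np.hstack(ims))
E
```

```text
{'time': 8.575, 'q': [-39.962, 7.291, -14.773, 72.445, 59.068, 84.809], 'ee_pos': [0.559, -0.15, 0.125], 'tcp_rot': [-179.898, -59.174, 52.616], 'wrist_force': [0.216, 0.346, -2.82], 'opening': 0.028, 'grasp_force': 59.845}
toolz [ 0.52   0.683 -0.512] tooly [ 0.796 -0.606 -0.001]
```

View pics/a2.png

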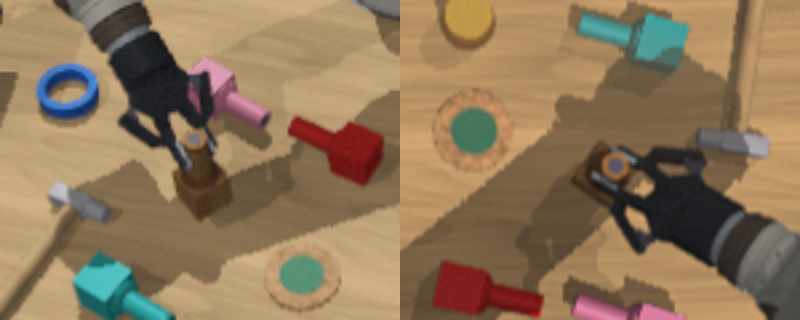

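The picture shows A held upright, with its foot just above the bench and the surroundings clear. Lowering it now.

>>> send_rows(moves=[0,0,-0.3,0,0,0,1,0,0,-0.3,0,0,0,1,0,0,-0.3,0,0,0,1,0,0,-0.16,0,0,0,1,0,0,0,0,0,0,1,0,0,0,0,0,0,1])

```text
time: 9.43
ee_pos: [0.5593, -0.1496, 0.0992]
tcp_rot: [-179.9, -59.4, 52.6]
wrist_force: [-0.9, 0.5, -2.5]
opening: 0.0282
grasp_force: 59.8
```

>>> send_rows(moves=[0,0,-0.08,0,0,0,1,0,0,0,0,0,0,1])

```text
time: 9.68
ee_pos: [0.5592, -0.1495, 0.0969]
tcp_rot: [-179.9, -59.4, 52.6]
wrist_force: [-0.7, 0.3, -2.6]
opening: 0.0282
grasp_force: 59.9
```

>>> send_rows(moves=[0,0,-0.08,0,0,0,1,0,0,0,0,0,0,1])

```text
time: 9.93
ee_pos: [0.5591, -0.1495, 0.0949]
tcp_rot: [-179.9, -59.4, 52.6]
wrist_force: [-0.1, 0.6, -3.7]
opening: 0.0284
grasp_force: 59.9
```

>>> send_rows(moves=[0,0,-0.08,0,0,0,1,0,0,0,0,0,0,1])

```text
time: 10.18
ee_pos: [0.5594, -0.1495, 0.0938]
tcp_rot: [-180.0, -59.4, 52.7]
wrist_force: [-2.9, 0.7, 4.0]
opening: 0.0282
grasp_force: 60.5
```

>>> send_rows(moves=[0,0,0,0,0,0,0,0,0,0,0,0,0,-0.4,0,0,0,0,0,0,-0.6,0,0,0,0,0,0,-0.6,0,0,0,0,0,0,-0.6,0,0,0,0,0,0,-0.6])

```text
time: 10.92
ee_pos: [0.5592, -0.1495, 0.093]
tcp_rot: [-179.9, -59.4, 52.6]
wrist_force: [0.3, 0.2, 0.1]
opening: 0.0682
grasp_force: 0.0
```

```bash
python3 st.py; python3 - <<'E'
from h import *
ims=[]
for c in ("scene","top"):
    d=bot.camera(c);o=bot.get_obs();u,v=proj(d,[o["ee_pos"]])[0].astype(int);im=d["color"][max(v-48,0):v+48,max(u-60,0):u+60,::-1];ims.append(cv2.resize(im,(400,320)))
cv2.imwrite("pics/a3.png",np.hstack(ims))
f=[]
for i in range(6): bot.camera("wrist"); f.append(bot.get_obs()["wrist_force"])
print("tare",np.mean(f,0).round(2),np.std(f,0).round(2))
E
```

```text
{'time': 10.925, 'q': [-40.003, 8.873, -16.89, 68.833, 59.255, 84.701], 'ee_pos': [0.559, -0.15, 0.093], 'tcp_rot': [-179.924, -59.364, 52.637], 'wrist_force': [0.332, 0.21, 0.141], 'opening': 0.068, 'grasp_force': 0.0}
toolz [ 0.521  0.685 -0.51 ] tooly [ 0.796 -0.606 -0.001]
tare [-0.13 -0.2  -0.09] [0.39 0.18 0.35]
```

View pics/a3.png

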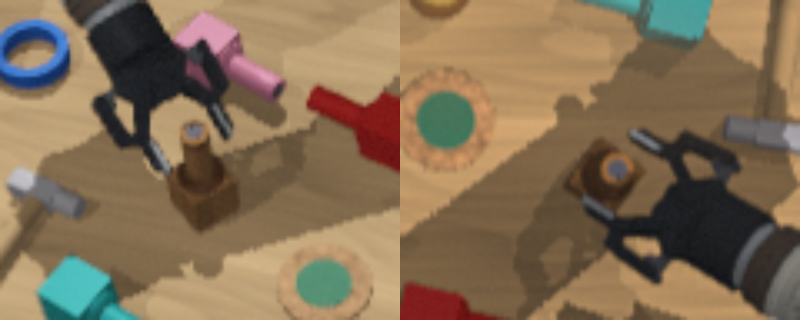

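A stands upright and free, with the fingers open on either side of the neck. Next: regrip, lift and weigh.

>>> send_rows(moves=[0,0,0,0,0,0,0,0,0,0,0,0,0,0.5,0,0,0,0,0,0,1,0,0,0,0,0,0,1,0,0,0,0,0,0,1], squeeze=60)

```text
time: 11.95
ee_pos: [0.5592, -0.1495, 0.0931]
tcp_rot: [-179.9, -59.4, 52.6]
wrist_force: [-2.1, -0.2, 2.8]
opening: 0.0288
grasp_force: 58.9
```

>>> send_rows(moves=[0,0,0.6,0,0,0,1,0,0,0.6,0,0,0,1,0,0,0.6,0,0,0,1,0,0,0,0,0,0,1,0,0,0,0,0,0,1,0,0,0,0,0,0,1])

```text
time: 12.7
ee_pos: [0.559, -0.1494, 0.1374]
tcp_rot: [-179.8, -59.4, 52.5]
wrist_force: [0.1, 0.7, -2.3]
opening: 0.028
grasp_force: 59.3
```

```bash
cat >wt.py <<'E'
from h import *
f=[]
for i in range(16): bot.camera("wrist"); f.append(bot.get_obs()["wrist_force"])
print("weigh",np.mean(f,0).round(3),np.std(f,0).round(2))
E
python3 st.py; python3 wt.py
```

```text
{'time': 12.7, 'q': [-40.005, 6.833, -13.988, 73.835, 59.243, 84.703], 'ee_pos': [0.559, -0.149, 0.137], 'tcp_rot': [-179.802, -59.356, 52.531], 'wrist_force': [0.061, 0.708, -2.32], 'opening': 0.028, 'grasp_force': 59.257}
toolz [ 0.521  0.685 -0.51 ] tooly [ 0.795 -0.606 -0.002]
weigh [-0.007 -0.103 -3.022] [0.44 0.38 0.4 ]
```

A pulls about 3.0 N, or 0.31 kg. Putting it back down, releasing it and moving to B.

>>> send_rows(moves=[0,0,-0.6,0,0,0,1,0,0,-0.6,0,0,0,1,0,0,-0.4,0,0,0,1,0,0,-0.1,0,0,0,1,0,0,-0.1,0,0,0,1,0,0,0,0,0,0,1])

```text
time: 14.25
ee_pos: [0.5593, -0.1496, 0.0933]
tcp_rot: [-180.0, -59.4, 52.7]
wrist_force: [-0.1, 0.3, -2.7]
opening: 0.0282
grasp_force: 59.3
```

>>> send_rows(moves=[0,0,0,0,0,0,0,0,0,0,0,0,0,-0.6,0,0,0,0,0,0,-0.8,0,0,0,0,0,0,-0.8,0,0,0,0,0,0,-0.8])

```text
time: 14.88
ee_pos: [0.5592, -0.1495, 0.0931]
tcp_rot: [-179.9, -59.4, 52.6]
wrist_force: [-0.1, -0.3, -0.1]
opening: 0.077
grasp_force: 0.0
```

>>> send_rows(moves=[-0.417,-0.548,0.408,0,0,0,-0.8,-0.417,-0.548,0.408,0,0,0,-0.8,-0.417,-0.548,0.408,0,0,0,-0.8,-0.417,-0.548,0.408,0,0,0,-0.8,-0.417,-0.548,0.408,0,0,0,-0.8])

```text
time: 15.5
ee_pos: [0.5067, -0.2185, 0.1444]
tcp_rot: [-179.9, -59.4, 52.6]
wrist_force: [0.4, -0.7, 0.3]
opening: 0.0768
grasp_force: 0.0
```

>>> send_rows(moves=[0,0,0.6,-0.785,0.598,0,-1,0,0,0.6,-0.785,0.598,0,-1,0,0,0.6,-0.785,0.598,0,-1,0,0,0.6,-0.785,0.598,0,-1,0,0,0.6,-0.785,0.598,0,-1,0,0,0.6,-0.785,0.598,0,-1,0,0,0.6,-0.785,0.598,0,-1])

```text
time: 16.38
ee_pos: [0.5071, -0.2181, 0.2504]
tcp_rot: [179.9, 0.2, 52.7]
wrist_force: [-0.3, -0.6, 0.1]
opening: 0.0856
grasp_force: 0.0
```

```bash
python3 st.py; python3 - <<'E'
from h import *
ims=[];obs=[];C=np.array([.549,-.163,.06])
for c in ("scene","top"):
    d=bot.camera(c);u,v=proj(d,[C])[0]
    d,b=mask(c,(u,v))
    if b: obs.append((d,b[1].astype(np.float32)))
    u,v=int(u),int(v);ims.append(cv2.resize(d["color"][v-48:v+48,u-60:u+60,::-1],(400,320)))
cv2.imwrite("pics/a4.png",np.hstack(ims))
for o in [obs]+[[x] for x in obs]:
    r=fit("up",np.array([.549,-.163,.92]),o);print("A",r.x.round(4),r.fun)
E
```

```text
{'time': 16.375, 'q': [-23.136, 5.71, 13.007, 97.267, -0.263, 104.205], 'ee_pos': [0.507, -0.218, 0.25], 'tcp_rot': [179.906, 0.247, 52.659], 'wrist_force': [-0.282, -0.64, 0.058], 'opening': 0.086, 'grasp_force': 0.0}
toolz [-0.001 -0.004 -1.   ] tooly [ 0.795 -0.607  0.002]
A [ 0.5536 -0.1571  0.911 ] 0.08218449354171753
A [ 0.5536 -0.1571  0.911 ] 0.08218449354171753
```

View pics/a4.png

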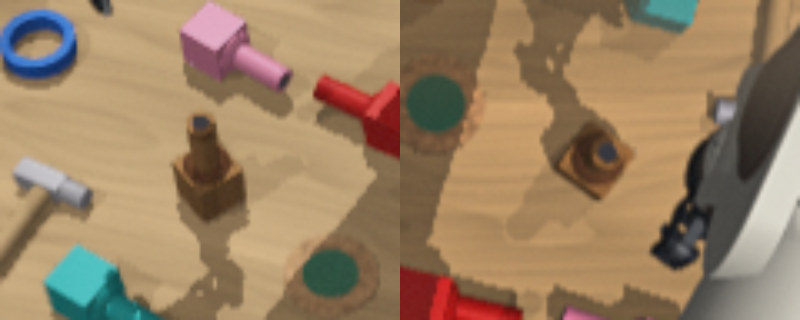

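A stands upright and free at about (0.552,-0.160). Moving on to B.

>>> send_rows(moves=[-0.037,0.941,0,0,0,0,-1,-0.037,0.941,0,0,0,0,-1,-0.037,0.941,0,0,0,0,-1,-0.037,0.941,0,0,0,0,-1,-0.037,0.941,0,0,0,0,-1,-0.037,0.941,0,0,0,0,-1,-0.037,0.941,0,0,0,0,-1,-0.037,0.941,0,0,0,0,-1])

```text
time: 17.68
ee_pos: [0.4991, -0.0299, 0.2484]
tcp_rot: [-179.9, -0.0, 52.6]
wrist_force: [-0.3, 0.9, -0.1]
opening: 0.0853
grasp_force: 0.0
```

>>> send_rows(moves=[-0.037,0.941,0,0,0,0,-1,-0.037,0.941,0,0,0,0,-1,-0.037,0.941,0,0,0,0,-1,-0.037,0.941,0,0,0,0,-1,-0.037,0.941,0,0,0,0,-1,-0.037,0.941,0,0,0,0,-1,-0.037,0.941,0,0,0,0,-1,0,0,-0.926,0,0,0,-1])

```text
time: 18.68
ee_pos: [0.4936, 0.1354, 0.2262]
tcp_rot: [-180.0, -0.1, 52.7]
wrist_force: [-0.1, 0.4, -0.4]
opening: 0.0852
grasp_force: 0.0
```

>>> send_rows(moves=[0,0,-0.926,0,0,0,-1,0,0,-0.6,0,0,0,-1,0,0,0,0,0,0,-1])

```text
time: 19.05
ee_pos: [0.4927, 0.1341, 0.1866]
tcp_rot: [-179.9, 0.1, 52.6]
wrist_force: [-0.4, -0.7, 0.4]
opening: 0.0855
grasp_force: 0.0
```

```bash
python3 st.py; python3 - <<'E'
from h import *
d=bot.camera("wrist");o=bot.get_obs();x,y,z=o["ee_pos"]
u,v=proj(d,[[x,y,.13]])[0]
cv2.circle(im:=d["color"][...,::-1].copy(),(int(u),int(v)),4,(0,255,0),1);cv2.imwrite("pics/b1.png",im)
print(u,v,[(r["extent"],r["p"]) for r in bot.boxes_of("wrist","stand_b")],proj(d,[[.4938,.1352,.13]]))
E
```

```text
{'time': 19.05, 'q': [15.203, -0.993, -1.016, 90.103, 0.046, 142.599], 'ee_pos': [0.493, 0.134, 0.187], 'tcp_rot': [-179.886, 0.073, 52.604], 'wrist_force': [-0.445, -0.733, 0.359], 'opening': 0.086, 'grasp_force': 0.0}
toolz [-0.002  0.    -1.   ] tooly [ 0.794 -0.607 -0.002]
257.63445218558894 204.12288270375993 [([238.9, 241.9, 299.6, 321.9], 0.79), ([224.5, 140.3, 290.9, 224.4], 0.78)] [[257.69340841 202.73931301]]
```

View pics/b1.png

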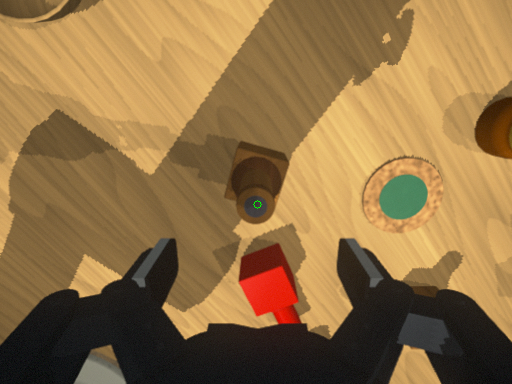

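The projected tool axis at (257,204) falls on the centre of B's top. Descend, grip and lift.

>>> send_rows(moves=[0,0,-0.79,0,0,0,-1,0,0,-0.79,0,0,0,-1,0,0,-0.79,0,0,0,-1,0,0,-0.79,0,0,0,-1,0,0,-0.79,0,0,0,-1,0,0,0,0,0,0,-1])

```text
time: 19.9
ee_pos: [0.4929, 0.1347, 0.0886]
tcp_rot: [-179.9, 0.1, 52.7]
wrist_force: [-0.4, -0.2, -0.4]
opening: 0.0855
grasp_force: 0.0
```

>>> send_rows(moves=[0,0,0,0,0,0,0,0,0,0,0,0,0,0.5,0,0,0,0,0,0,1,0,0,0,0,0,0,1,0,0,0,0,0,0,1,0,0,0,0,0,0,1], squeeze=60)

```text
time: 20.65
ee_pos: [0.4933, 0.1352, 0.0897]
tcp_rot: [-180.0, -0.1, 52.7]
wrist_force: [-2.3, 1.6, 5.3]
opening: 0.029
grasp_force: 58.7
```

>>> send_rows(moves=[0,0,0.6,0,0,0,1,0,0,0.6,0,0,0,1,0,0,0.8,0,0,0,1,0,0,0.8,0,0,0,1,0,0,0,0,0,0,1,0,0,0,0,0,0,1])

```text
time: 21.4
ee_pos: [0.4931, 0.1348, 0.1584]
tcp_rot: [-180.0, 0.0, 52.7]
wrist_force: [0.2, 0.3, -5.7]
opening: 0.0288
grasp_force: 59.5
```

```bash
python3 st.py; python3 wt.py
```

```text
{'time': 21.4, 'q': [15.28, -1.151, -4.282, 86.924, 0.011, 142.618], 'ee_pos': [0.493, 0.135, 0.158], 'tcp_rot': [-179.959, 0.037, 52.663], 'wrist_force': [0.228, 0.319, -5.691], 'opening': 0.029, 'grasp_force': 59.478}
toolz [-0.001 -0.    -1.   ] tooly [ 0.795 -0.607 -0.001]
weigh [ 0.153  0.052 -4.952] [0.45 0.47 0.4 ]
```

B pulls about 5.0 N against A's 3.0 N, so B is the heavier. Carrying it over the pad.

>>> send_rows(moves=[0.615,-0.69,0.18,0,0,0,1,0.615,-0.69,0.18,0,0,0,1,0.615,-0.69,0.18,0,0,0,1,0.615,-0.69,0.18,0,0,0,1,0.615,-0.69,0.18,0,0,0,1,0.615,-0.69,0.18,0,0,0,1,0.615,-0.69,0.18,0,0,0,1,0.615,-0.69,0.18,0,0,0,1])

```text
time: 23.2
ee_pos: [0.6167, -0.0038, 0.195]
tcp_rot: [-180.0, 0.0, 52.7]
wrist_force: [-0.0, 0.6, -3.6]
opening: 0.0286
grasp_force: 59.9
```

>>> send_rows(moves=[0,0,0,0,0,0,1,0,0,0,0,0,0,1,0,0,0,0,0,0,1,0,0,0,0,0,0,1])

```text
time: 23.7
ee_pos: [0.6159, -0.0027, 0.1951]
tcp_rot: [-180.0, 0.0, 52.7]
wrist_force: [-0.5, -0.9, -5.5]
opening: 0.0287
grasp_force: 60.4
```

```bash
python3 st.py; python3 - <<'E'
from h import *
d=bot.camera("scene");cv2.imwrite("pics/f.png",cv2.resize(d["color"][100:300,110:380,::-1],(800,593)))
E
```

```text
{'time': 23.7, 'q': [-0.255, 13.637, 15.849, 92.231, 0.011, 127.044], 'ee_pos': [0.616, -0.003, 0.195], 'tcp_rot': [-179.978, 0.003, 52.701], 'wrist_force': [-0.46, -0.924, -5.473], 'opening': 0.029, 'grasp_force': 60.409}
toolz [-0.  0. -1.] tooly [ 0.795 -0.606 -0.   ]
```

View pics/f.png

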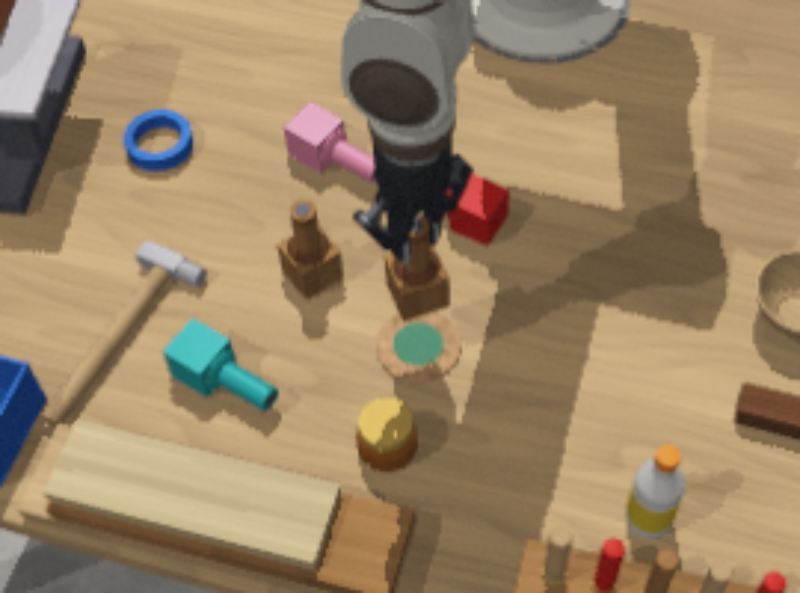

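B is held upright over the pad (crop (418,280), pad at (418,345)). A stands free at crop (310,255) and nothing else has moved.

```bash
python3 -c "
from workcell import bot
print(bot.job_done())"
```

```text
the job is handed in; nothing more can be done
None
```

I handed the job in with stand B, the heavier one (about 5.0 N against 3.0 N for A), held upright about 10 cm over the middle of the pad, and stand A, the one that had fallen, upright and free on the bench; the hand-in gave no verdict.

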